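# Line up a photo slide on the copying stand and hold its spring shutter open

### The arm

A 6-joint arm with a two-finger parallel gripper is mounted at the origin on a cart in front of the work surface, level with it; the furniture and walls round the work are solid. World frame = base frame: x ahead of the robot, y to its left, z up, the work surface at z = 0. Lengths are in m, angles in degrees, forces in N, time in s.
With the tool pointing down it reaches from about 0.375 to 0.975 m from the base axis. Payload 3.8 kg.
Tool frame: the origin (TCP) lies on the centre line of the jaws, within the pads' length; the fingertips stand 19 mm ahead of it and the grasp point (between the pads) is the TCP (ctrl.finger_overhang is the z of the fingertips in the tool frame, in m); z points along the fingers, y is the line along which they close (so a half turn about z gives the same grasp; the last joint's range is limited). The gripper opens to 85 mm and grips with 20 to 120 N. Pads are 22 mm wide; open, the fingers measure 114 mm over their backs; the gripper's body (76 mm by 85 mm) begins 54 mm behind the grasp point. The pads swing forward as they close: fully open they stand 13 mm farther back than shut.
Start: joints at [68.245, 15.12, 91.902, -0, 72.978, -2.114], TCP at [0.227, 0.636, 0.25] pointing down, gripper open.
Joint ranges: [-150.88, 150.88], [-54.13, 125.18], [17.81, 147.31], [-75.09, 255.09], [0, 152.58], [-146.25, 146.25]. Speed limits (degrees/s): [147.25, 147.25, 180, 180, 180, 180].

### API

Orientations are given as [roll, pitch, yaw] about the fixed x, y, z axes, in that order (R = Rz(yaw) Ry(pitch) Rx(roll)).
In Python, from bench import ctrl gives the robot as it stands.
- The arm moves only by the shell command python3 -m creep 'ROWS'. ROWS is a JSON object whose one key "commands" holds a list that holds one entry, the list of rows, each a list of 5 numbers: the shift along the tool's x, y, z in units of 25 mm (1.0 is 25 mm), then the turn about the tool's z in units of 8 degrees (1.0 is 8 degrees), then the finger opening in mm, from 0 to 85.4. In form: {"commands": [[[x, y, z, twist, claw], ...]]}. A call has 1 to 20 rows; each row is the pose to reach, as a shift and turn from the pose commanded when the call began, along the tool's axes at that moment; what a row does not reach only later rows make up. A row lasts 1/10 s, in which the tool goes at most 50 mm and 8.59 degrees, less where a joint would pass 70% of its speed; a pose out of reach is approached as far as the arm can. A call with a gripper value outside its range is refused whole. The fingers move at their own pace and stop on an object; the grip force is fixed at half the most. Time passes only in rows, so rows that repeat a pose let the fingers close. It gives the time, the measured TCP pose, the force, the opening and the grip force at its end, in the units of the state.
- ctrl.observe(): the state, without advancing time (a new reading comes with each control period).
- ctrl.read_camera(name): name is "side" or "top"; returns (picture, depth): 400x640x3 uint8, red, green, blue; 400x640 float32, m along the optical axis (not along the pixel's ray), 0 where there is no reading.
- ctrl.camera_info(name): a dict with "fx", "fy", "cx", "cy" (pixels), "extrinsics" (4x4, takes a point from camera to world coordinates). Camera axes: x right, y down, z forward; pixel columns grow to the right and rows downward; lengths in m; the calibration is good to about 2 mm. A picture is of the moment at which its call begins. camera_info takes no time and is no camera call.
- ctrl.sign_off(): hands the job in; it is judged then, once.
The state is a dict: "clock": time; "joint_pos": joint angles; "dq": joint speeds; "tau": joint torques, N m; "tcp_pos": TCP position; "tool_rot": TCP orientation; "contact_force": force on the tool from outside, world axes, zero at the start; "wrist_torque": the same for the moment, N m; "finger_gap": finger opening in m; "gripper_force": force on a finger pad.
Only numpy, scipy, OpenCV 4.12 (cv2) and the standard library are available. Lean on these libraries where they do the work, as an engineer would, in place of code of your own. Each camera call takes 0.05 s, during which the arm holds its last target. There are 200 camera calls.

### The job

On the slide-copying stand, zero the sliding tray (it has a round knob): move it until the small ring is centred under the fixed needle and let it rest there for half a second, then move it on until the slide with the square window is centred under the needle and leave it there. Only then pull the spring shutter's square post towards the near side of the stand until the shutter's thin fin stands midway between the two prongs of the fork, and finish while still holding it there with the gripper for the exposure (it springs shut if let go). Leave the other things on the desk where they are.

Things in the scene. Friction and masses are not known exactly. Their poses are not given: they have to be found in the camera images.
- stand: the slide-copying stand, fixed to the desk: grey base plate 190 x 262 x 12 mm, turned by up to 0.22 rad. Origin at desk level right below the needle's tip; x points to its back (away from the robot), y to its left, z up. The tray is in the middle with its knob on the left, the shutter is on the right
- pointer_tip (a point): tip of the fixed steel needle, 33.5 mm above the desk, 3 to 6 mm above the tray. The needle hangs from a low arm along the stand's x (top 50 mm above the desk) that comes from a post 92 mm behind it (top 56 mm)
- ring_mark (a point): centre of the small raised dark ring (16 mm across) at the near edge of the tray, tray surface 28 mm above the desk; in the stand's frame it lies at x = tray_x - 27 mm, y = tray_y
- square_slide (a point): centre of the square 26 x 26 mm window of one of two 50 x 50 mm white slide mounts on the tray (the right one; the left one has an oblong 18 x 36 mm window); in the stand's frame at x = tray_x + 14 mm, y = tray_y - 26.5 mm, 30 mm above the desk
- tray_knob (a point): grip point of the tray's upright black round knob at the tray's left side: 17 mm thick, 76 to 100 mm above the desk (15 mm thick stem below); this point is on its axis 88 mm above the desk, in the stand's frame at x = tray_x, y = tray_y + 75 mm
- tray_x (a joint): how far the tray stands towards the back of the stand (+x of the stand), m, -0.030 to 0.030; stays where it is left (1.5 N friction)
- tray_y (a joint): how far the tray stands towards the stand's left (+y of the stand), m, -0.034 to 0.034; stays where it is left (1.5 N friction)
- shutter_pull (a joint): how far the shutter is pulled out along -x of the stand, m, 0 (shut) to 0.068 (end stop); its spring pulls back with 2.4 N at 0, rising by 1.2 N per cm, and shuts it when let go. It is to stay shut until the square-window slide is under the needle
- shutter: the shutter slide with its upright black square post, 15 x 15 mm, sides along the stand's axes, 28 to 100 mm above the desk; origin on its axis at desk level, in the stand's frame at x = 22 mm - shutter_pull, y = -122 mm
- shutter_knob (a point): grip point on the axis of the square post, 88 mm above the desk
- shutter_fin (a point): tip of the shutter's thin dark fin (2 mm), which points to the stand's right, level with the post's axis, 28.5 mm above the desk
- mark_fork: small fixed aluminium fork on the right edge of the stand that marks the open place, clipped at a different place each time: two prongs 10 mm apart, 33 mm above the desk at the top. Origin midway between the prongs; axes as the stand's. The fin must stop between the prongs (same x in the stand's frame)
- masking_tape: roll of masking tape, 96 mm across, 25 mm high, lying left of the stand; to be left alone
- washi_roll: small roll of tape, 49 mm across, 15 mm high, lying right of the stand; to be left alone
- eraser: eraser 22 x 44 x 13 mm, lying right of the stand; to be left alone
- stapler: stapler 34 x 118 x 40 mm at the left of the desk; to be left alone
- mint_tin: tin 65 x 97 x 28 mm at the left of the desk; to be left alone
- tape_dispenser: tape dispenser 28 x 127 x 51 mm at the right of the desk; to be left alone

How it is judged (in metres and radians):
On the way, in this order (a step that is already met when the one before it is completed fails the run):
1. the tray rests with its ring under the needle (horizontal distance between ring_mark and pointer_tip below 0.005 m and velocity of joint tray_x between -0.01 and 0.01 m/s and velocity of joint tray_y between -0.01 and 0.01 m/s), for 0.4 s.
2. the tray rests with the square-window slide centred under the needle, the shutter still shut (horizontal distance between square_slide and pointer_tip below 0.005 m and value of joint shutter_pull below 0.006 m and velocity of joint tray_x between -0.01 and 0.01 m/s and velocity of joint tray_y between -0.01 and 0.01 m/s), for 0.2 s.
At the end, for the whole second after the job is handed in: The square-window slide's centre is within 6 mm (horizontally) of the needle's tip, and the gripper's fingers hold the shutter's post (more than 2 N) with the fin still and within 5 mm of the middle of the fork's gap (horizontal distance between square_slide and pointer_tip below 0.006 m and x of shutter_fin in the frame of mark_fork between -0.005 and 0.005 m and velocity of joint shutter_pull between -0.01 and 0.01 m/s and contact force between the fingers and shutter above 2 N); the arm keeps its last pose, push and grip.
It fails at once if the shutter is opened (more than 8 mm) while the square-window slide is not under the needle (more than 10 mm off) (value of joint shutter_pull above 0.008 m and horizontal distance between square_slide and pointer_tip above 0.01 m).
It fails at once if another thing on the desk is moved by more than 25 mm (distance of any of masking_tape, washi_roll, eraser, stapler, mint_tin, tape_dispenser from where it was at the start of the episode above 0.025 m).
It also fails if it takes over 51 s, if anything falls off the work surface, if the arm or the gripper's body presses on something with over 40 N, if the wrist force passes 120 N, or if a joint passes its speed limit or range.

## Working session

There is one attempt and no reset: what is moved stays moved. The work goes in short steps, Python scripts to look and compute and a shell command to move; the robot and the scene stay as the last step left them, time stands still between calls to the robot, and variables do not carry over. Pictures are saved under pics/ and viewed, at most 10 in all, crops included, and the job is handed in when it is done.

```bash
ls; mkdir -p pics
python3 - <<'E'
from bench import ctrl
import cv2,numpy as np
print(ctrl.observe())
for n in("side","top"):
    p,d=ctrl.read_camera(n); np.savez(f"{n}0.npz",p=p,d=d)
    cv2.imwrite(f"pics/{n}0.png",p[:,:,::-1]); i=ctrl.camera_info(n); print(n,i)
E
```

```text
pics
{'clock': 0.0, 'joint_pos': array([ 6.82430847e+01,  1.51714467e+01,  9.19819238e+01,  4.50553586e-04,
        7.29782412e+01, -2.11547916e+00]), 'dq': array([-0.04996186, -0.07270221, -0.08010426,  0.02344334, -0.12120222,
        0.10399047]), 'tau': array([-9.85418119e-04, -5.15119028e+01, -3.67312145e+01, -2.18035852e-04,
        1.28438469e-02,  4.70532754e-06]), 'tcp_pos': array([0.22664393, 0.63507074, 0.24892877]), 'tool_rot': array([-1.79868494e+02, -5.28849075e-03,  1.60358425e+02]), 'contact_force': array([-0.97453754, -0.01930462, -0.16019301]), 'wrist_torque': array([ 0.00426176,  0.0042128 , -0.00167521]), 'gripper_force': 0.0, 'finger_gap': 0.08540413925076279}
side {'fx': 514.6172871519192, 'fy': 514.6172871519192, 'cx': 311.5871141808382, 'cy': 199.06609442158523, 'extrinsics': array([[ 0.97697709, -0.12636232,  0.17189625,  0.24945345],
       [-0.21238585, -0.49977274,  0.83971392, -1.26002208],
       [-0.02019914, -0.85688959, -0.51510408,  0.87358894],
       [ 0.        ,  0.        ,  0.        ,  1.        ]])}
top {'fx': 413.2151158316366, 'fy': 413.2151158316366, 'cx': 317.08793267919737, 'cy': 198.01795530445597, 'extrinsics': array([[-0.01192649, -0.99274151,  0.11967474,  0.32420172],
       [-0.99988794,  0.01075731, -0.0104109 ,  0.01703146],
       [ 0.00904796, -0.1197855 , -0.99275857,  1.54272702],
       [ 0.        ,  0.        ,  0.        ,  1.        ]])}
```

Run:
```python
import cv2
for n in("side","top"):
    p=cv2.imread(f"pics/{n}0.png"); cv2.imwrite(f"pics/{n}0b.png",cv2.resize(p,(800,500),interpolation=cv2.INTER_CUBIC))
```

```text
(no output)
```

View pics/top0.png

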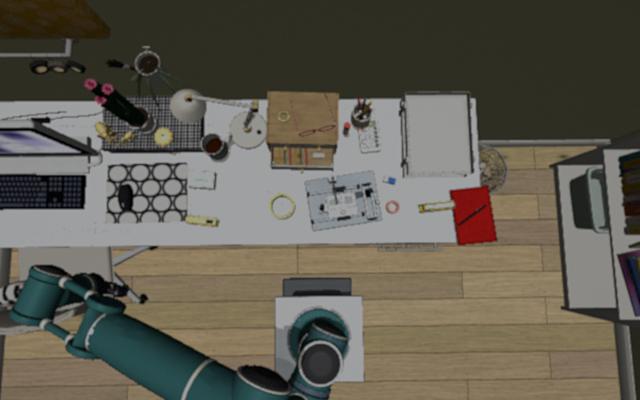

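View pics/side0.png

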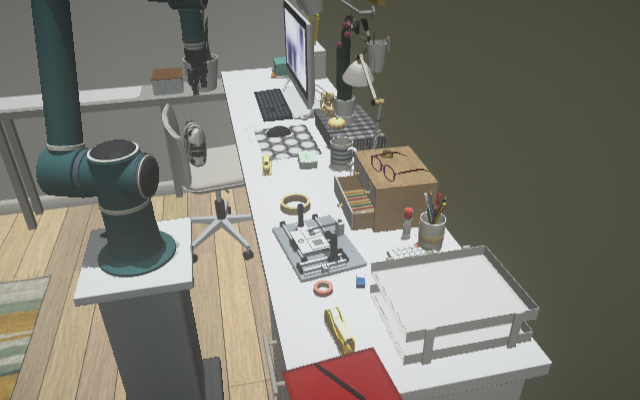

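The stand is at about (343,202) in the top view and (318,245) in the side view; the arm is clear of it. I'll take enlarged crops next.

Run:
```python
import cv2
p=cv2.imread("pics/top0.png")[165:235,298:398]; cv2.imwrite("pics/topc.png",cv2.resize(p,None,fx=8,fy=8,interpolation=cv2.INTER_CUBIC))
p=cv2.imread("pics/side0.png")[195:285,265:375]; cv2.imwrite("pics/sidec.png",cv2.resize(p,None,fx=6.5,fy=6.5,interpolation=cv2.INTER_CUBIC))
```

```text
(no output)
```

View pics/topc.png

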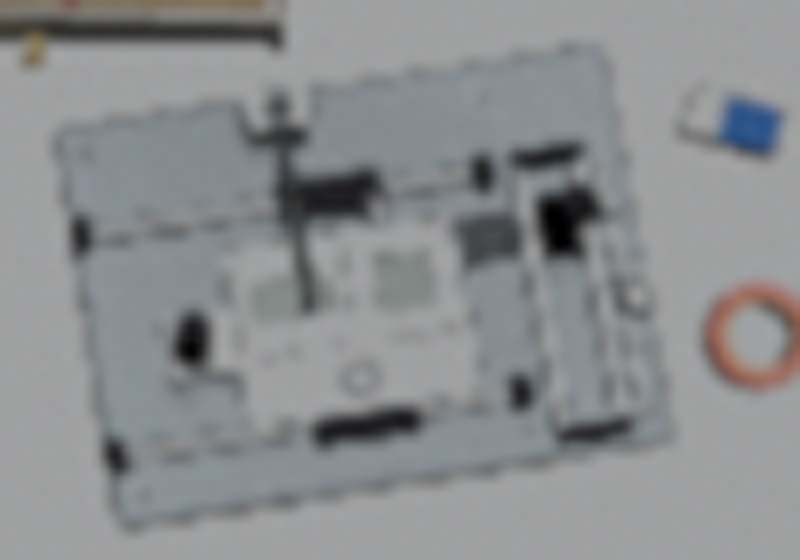

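View pics/sidec.png

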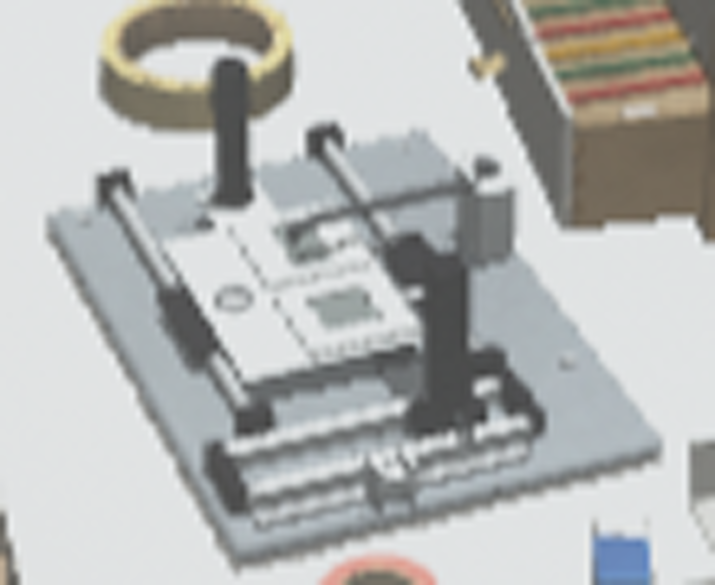

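Top crop: needle tip (308,307), ring (362,377), square window (405,278), knob (190,335), post (560,222), fork (633,297). 
Side crop: ring (234,298), window (345,306), knob top (231,65), post top (445,258), fork (390,465). I'll fit the stand model to both views.

```bash
cat > fit.py <<'E'
import numpy as np
from scipy.optimize import least_squares
from bench import ctrl
I={n:ctrl.camera_info(n) for n in("side","top")}
def proj(n,P):
    i=I[n]; E=i["extrinsics"]; c=(np.asarray(P)-E[:3,3])@E[:3,:3]
    return np.array([i["fx"]*c[0]/c[2]+i["cx"], i["fy"]*c[1]/c[2]+i["cy"]])
CR={"top":(8,298,165),"side":(6.5,265,195)}
def px(n,c):
    s,x,y=CR[n]; return (np.array(c)+.5)/s-.5+[x,y]
def world(p,s):
    a=p[2]; return np.array([p[0]+np.cos(a)*s[0]-np.sin(a)*s[1],p[1]+np.sin(a)*s[0]+np.cos(a)*s[1],s[2]])
def model(p):
    bx,by,tx,ty,fx=p[3:8]
    m={f"c{i}{j}":(bx+i*.095,by+j*.131,.012) for i in(-1,1) for j in(-1,1)}
    m.update(tip=(0,0,.0335),ring=(tx-.027,ty,.028),sq=(tx+.014,ty-.0265,.03),knob=(tx,ty+.075,.1),
      post=(.022,-.122,.1),fork=(fx,p[8],.033)); return m
OBS=[("top","c11",(57,135),1),("top","c1-1",(600,45),1),("top","c-1-1",(672,440),1),("top","c-11",(125,525),1),
("side","c-11",(50,213),1),("side","c11",(425,135),1),("side","c1-1",(660,440),1),("side","c-1-1",(235,553),1),
("top","tip",(308,307),1),("top","ring",(362,377),1),("top","sq",(405,278),1),("top","knob",(192,328),.5),("top","post",(558,212),.5),("top","fork",(633,297),1),
("side","ring",(234,298),1),("side","sq",(345,306),1),("side","knob",(231,68),1),("side","post",(447,262),1),("side","fork",(390,468),.7)]
def res(p):
    m=model(p); r=[]
    off={"top":p[9:11],"side":p[11:13]}
    for n,k,c,w in OBS: r+=list(w*(proj(n,world(p,m[k]))+off[n]-px(n,c)))
    return np.array(r+list(p[9:13]/.7))
if __name__=="__main__":
    s=least_squares(res,[.55,0,-.15,0,0,0,0,0,-.15,0,0,0,0],loss="soft_l1",x_scale=.01); p=s.x
    print(np.round(p,4)); np.save("p.npy",p)
    for o,r in zip(OBS,res(p)[:-4].reshape(-1,2)): print(o[:2],np.round(r/o[3],2))
    cov=np.linalg.inv(s.jac.T@s.jac); print(np.round(1e3*.5*np.sqrt(np.diag(cov)),2))
    m=model(p)
    for k in("knob","post","tip","fork"): print(k,world(p,m[k]).round(4))
    print("yaw",np.degrees(p[2]))
    for n in("top","side"):
        d=np.load(f"{n}0.npz")["d"]
        for k in("knob","post","ring","sq","c11"):
            q=proj(n,world(p,m[k])); u,v=np.round(q).astype(int); z=d[v,u]; i=I[n];E=i["extrinsics"]
            print(n,k,(E[:3,:3]@[(u-i["cx"])/i["fx"]*z,(v-i["cy"])/i["fy"]*z,z]+E[:3,3]).round(4), world(p,m[k]).round(4))
E
python3 fit.py
```

```text
[ 0.4857 -0.0684  0.1461  0.0093 -0.0302 -0.0075 -0.0201 -0.017  -0.1521
 -0.2578 -0.0827 -0.0112  0.7791]
('top', 'c11') [-0.23 -0.71]
('top', 'c1-1') [ 0.63 -0.18]
('top', 'c-1-1') [0.5  0.22]
('top', 'c-11') [-0.82  0.7 ]
('side', 'c-11') [-0.96 -0.18]
('side', 'c11') [ 0.04 -1.25]
('side', 'c1-1') [0.98 0.32]
('side', 'c-1-1') [-0.09  0.1 ]
('top', 'tip') [-0.24  0.3 ]
('top', 'ring') [-0.15  0.06]
('top', 'sq') [-0.24  0.33]
('top', 'knob') [0.22 0.18]
('top', 'post') [ 2.62 -1.34]
('top', 'fork') [ 0.62 -0.31]
('side', 'ring') [0.24 0.42]
('side', 'sq') [0.11 0.48]
('side', 'knob') [ 0.02 -0.74]
('side', 'post') [-0.02 -0.22]
('side', 'fork') [-0.63 -1.53]
[  1.39   1.9    4.12   1.33   1.64   1.38   1.72   1.93   2.52 344.63
 253.61 298.29 333.61]
knob [ 0.4704 -0.0152  0.1   ]
post [ 0.5253 -0.1859  0.1   ]
tip [ 0.4857 -0.0684  0.0335]
fork [ 0.491  -0.2213  0.033 ]
yaw 8.37330637240053
top knob [ 0.4698 -0.015   0.0993] [ 0.4704 -0.0152  0.1   ]
top post [ 0.5242 -0.1847  0.1031] [ 0.5253 -0.1859  0.1   ]
top ring [ 0.4537 -0.0934  0.0306] [ 0.4546 -0.0933  0.028 ]
top sq [ 0.4971 -0.1121  0.0371] [ 0.499  -0.1135  0.03  ]
top c11 [ 0.5769  0.0459 -0.0089] [0.5742 0.0466 0.012 ]
side knob [ 0.4697 -0.0159  0.0989] [ 0.4704 -0.0152  0.1   ]
side post [ 0.5258 -0.1803  0.0958] [ 0.5253 -0.1859  0.1   ]
side ring [ 0.4561 -0.0873  0.0238] [ 0.4546 -0.0933  0.028 ]
side sq [ 0.502  -0.1029  0.0233] [ 0.499  -0.1135  0.03  ]
side c11 [ 0.5808  0.0734 -0.0044] [0.5742 0.0466 0.012 ]
```

```bash
sed -i 's/(558,212),.5/(582,203),.7/' fit.py; python3 fit.py | grep -v "^(.s"; python3 -m creep '{"commands": [[[-17.9,-21.2,2.4,7.75,80],[-17.9,-21.2,2.4,7.75,80],[-17.9,-21.2,2.4,7.75,80],[-17.9,-21.2,2.4,7.75,80],[-17.9,-21.2,2.4,7.75,80],[-17.9,-21.2,2.4,7.75,80],[-17.9,-21.2,2.4,7.75,80],[-17.9,-21.2,2.4,7.75,80],[-17.9,-21.2,2.4,7.75,80],[-17.9,-21.2,2.4,7.75,60],[-17.9,-21.2,2.4,7.75,60],[-17.9,-21.2,2.4,7.75,60],[-17.9,-21.2,2.4,7.75,60],[-17.9,-21.2,2.4,7.75,60],[-17.9,-21.2,2.4,7.75,60],[-17.9,-21.2,2.4,7.75,60],[-17.9,-21.2,2.4,7.75,60],[-17.9,-21.2,2.4,7.75,60],[-17.9,-21.2,2.4,7.75,60],[-17.9,-21.2,2.4,7.75,60]]]}'
```

```text
[ 0.4858 -0.0694  0.146   0.0093 -0.0292 -0.0074 -0.0192 -0.017  -0.151
 -0.2463 -0.1004 -0.0249  0.74  ]
('top', 'c11') [-0.2  -0.73]
('top', 'c1-1') [ 0.67 -0.19]
('top', 'c-1-1') [0.53 0.21]
('top', 'c-11') [-0.8   0.68]
('top', 'tip') [0.05 0.26]
('top', 'ring') [-0.13  0.05]
('top', 'sq') [-0.21  0.31]
('top', 'knob') [0.25 0.16]
('top', 'post') [-0.08 -0.25]
('top', 'fork') [ 0.63 -0.32]
[  1.34   1.73   4.11   1.26   1.48   1.32   1.56   1.89   2.43 340.39
 253.36 298.35 327.22]
knob [ 0.4704 -0.0152  0.1   ]
post [ 0.5253 -0.1869  0.1   ]
tip [ 0.4858 -0.0694  0.0335]
fork [ 0.491  -0.2213  0.033 ]
yaw 8.365094637225795
top knob [ 0.4698 -0.015   0.0993] [ 0.4704 -0.0152  0.1   ]
top post [ 0.5242 -0.1847  0.1031] [ 0.5253 -0.1869  0.1   ]
top ring [ 0.4537 -0.0934  0.0306] [ 0.4546 -0.0933  0.028 ]
top sq [ 0.4971 -0.1121  0.0371] [ 0.499  -0.1136  0.03  ]
top c11 [ 0.5769  0.0459 -0.0089] [0.5742 0.0465 0.012 ]
side knob [ 0.4697 -0.0159  0.0989] [ 0.4704 -0.0152  0.1   ]
side post [ 0.5258 -0.1803  0.0958] [ 0.5253 -0.1869  0.1   ]
side ring [ 0.4561 -0.0873  0.0238] [ 0.4546 -0.0933  0.028 ]
side sq [ 0.502  -0.1029  0.0233] [ 0.499  -0.1136  0.03  ]
side c11 [ 0.5808  0.0734 -0.0044] [0.5742 0.0465 0.012 ]
clock: 2.1
tcp_pos: [0.4701, -0.0128, 0.1904]
tool_rot: [180.0, -0.0, 98.5]
contact_force: [0.2, 0.3, -0.2]
finger_gap: 0.0602
gripper_force: 0.0
```

```bash
python3 -m creep '{"commands": [[[-0.1,0,1,0,50],[-0.1,0,2,0,50],[-0.1,0,3,0,50],[-0.1,0,3.7,0,50],[-0.1,0,4.1,0,50],[-0.1,0,4.1,0,50],[-0.1,0,4.1,0,50],[-0.1,0,4.1,0,0],[-0.1,0,4.1,0,0],[-0.1,0,4.1,0,0],[-0.1,0,4.1,0,0],[-0.1,0,4.1,0,0],[-0.1,0,4.1,0,0],[-0.1,0,4.1,0,0],[-0.1,0,4.1,0,0],[-0.1,0,4.1,0,0]]]}'
```

```text
clock: 3.7
tcp_pos: [0.4715, -0.0164, 0.0889]
tool_rot: [179.9, 0.0, 98.4]
contact_force: [-1.1, 0.7, 5.8]
finger_gap: 0.0152
gripper_force: 58.6
```

```bash
python3 -m creep '{"commands": [[[0.1,0.2,0,0,0],[0.2,0.4,0,0,0],[0.3,0.6,0,0,0],[0.4,0.8,0,0,0],[0.55,1.0,0,0,0],[0.65,1.2,0,0,0],[0.75,1.3,0,0,0],[0.77,1.38,0,0,0],[0.77,1.38,0,0,0],[0.77,1.38,0,0,0]]]}'
python3 - <<'E'
from bench import ctrl
import cv2,numpy as np
a=ctrl.read_camera("top")[0][165:235,298:398];b=ctrl.read_camera("side")[0][195:285,265:375]
a=cv2.resize(a,None,fx=7,fy=7,interpolation=cv2.INTER_CUBIC)
b=cv2.resize(b,None,fx=6.5,fy=6.5,interpolation=cv2.INTER_CUBIC)
cv2.imwrite("pics/top2.png",a[:,:,::-1]);cv2.imwrite("pics/side2.png",b[:,:,::-1])
E
```

```text
clock: 4.7
tcp_pos: [0.5031, 0.0075, 0.089]
tool_rot: [179.9, 0.0, 98.4]
contact_force: [-0.4, -0.3, 4.8]
finger_gap: 0.0152
gripper_force: 58.6
```

View pics/side2.png

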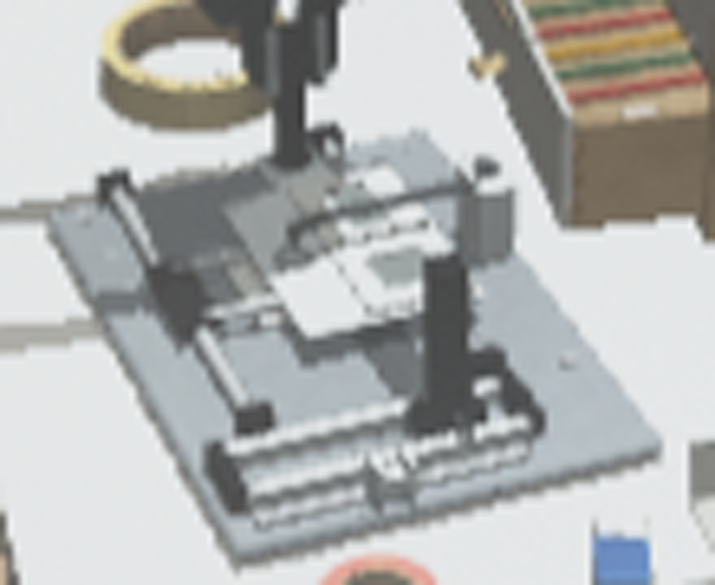

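View pics/top2.png

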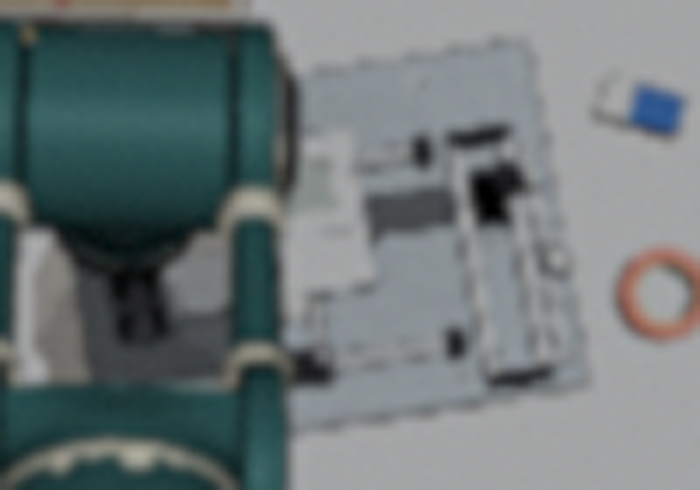

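Side: the ring now seems to sit near the needle at about (300,243), in the gripper's shadow; the top view is blocked by the arm. I'll enlarge the side view, before and now, with predicted points.

Run:
```python
from bench import ctrl
import cv2,numpy as np
from fit import *
p=np.load("p.npy"); m=model(p)
fs=[np.load("side0.npz")["p"].astype(float)]
fs.append(np.mean([ctrl.read_camera("side")[0].astype(float) for _ in range(6)],0))
out=[]
x0,y0,w,h=298,214,34,40; s=11
for k,f in enumerate(fs):
    c=f[y0:y0+h,x0:x0+w]; c=cv2.resize(c,None,fx=s,fy=s,interpolation=cv2.INTER_CUBIC)
    c=np.clip(c*(1.0 if k==0 else 1.0),0,255)
    if k==1: c=255*(np.clip(c,0,255)/255)**.6
    c=c.astype(np.uint8)[:,:,::-1].copy(); out.append(c)
    tx,ty=p[5:7]+(np.array([.03474,.01905])*k)
    for nm,s3 in(("tip",(0,0,.0335)),("ring",(tx-.027,ty,.028)),("sq",(tx+.014,ty-.0265,.03))):
        q=proj("side",world(p,s3))+p[11:13]; q=(q-[x0,y0]+.5)*s-.5
        cv2.circle(c,tuple(np.round(q).astype(int)),2,{"tip":(0,0,255),"ring":(0,200,0),"sq":(255,0,0)}[nm],-1); print(k,nm,q.round(1))
cv2.imwrite("pics/cmp.png",np.hstack(out))
```

```text
0 tip [135.1 213.7]
0 ring [ 35.8 299.9]
0 sq [222.3 314.2]
1 tip [135.1 213.7]
1 ring [136.8 231. ]
1 sq [320.8 244.5]
```

View pics/cmp.png

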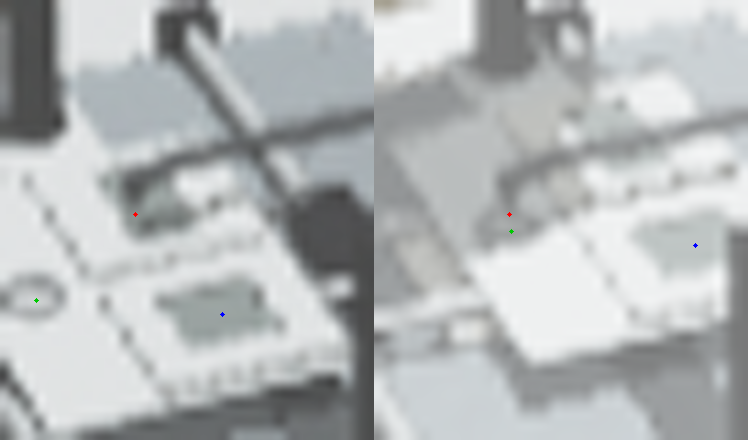

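The view agrees with the model: needle tip at (135,214) in the left panel, and a dark piece of the ring at (495,232) in the right panel, where its left rim should be. So the ring is within about 1–2 mm. I'll rest there, then move on to the square slide.

```bash
python3 -m creep '{"commands": [[[0,0,0,0,0],[0,0,0,0,0],[0,0,0,0,0],[0,0,0,0,0],[0,0,0,0,0],[0.15,-0.2,0,0,0],[0.3,-0.4,0,0,0],[0.45,-0.6,0,0,0],[0.6,-0.8,0,0,0],[0.75,-1.0,0,0,0],[0.9,-1.2,0,0,0],[1.0,-1.4,0,0,0],[1.07,-1.55,0,0,0],[1.07,-1.65,0,0,0],[1.07,-1.65,0,0,0],[1.07,-1.65,0,0,0],[1.07,-1.65,0,0,0],[1.07,-1.65,0,0,0],[1.07,-1.65,0,0,0]]]}'
python3 - <<'E'
from bench import ctrl
import cv2,numpy as np
from fit import *
p=np.load("p.npy")
a=np.mean([ctrl.read_camera("side")[0].astype(float) for _ in range(6)],0)
x0,y0,w,h,s=290,210,60,50,12
c=cv2.resize(a[y0:y0+h,x0:x0+w],None,fx=s,fy=s,interpolation=cv2.INTER_CUBIC)
c=(255*(np.clip(c,0,255)/255)**.8).astype(np.uint8)[:,:,::-1].copy()
for nm,s3 in(("tip",(0,0,.0335)),("sq",(0,0,.03)),("ring",(-.041,.0265,.028))):
    q=(proj("side",world(p,s3))+p[11:13]-[x0,y0]+.5)*s-.5; print(nm,q.round(1))
for i,j in((1,1),(1,-1),(-1,-1),(-1,1)): print("win corner",((proj("side",world(p,(.013*i,.013*j,.03)))+p[11:13]-[x0,y0]+.5)*s-.5).round())
cv2.imwrite("pics/s3.png",c)
E
```

```text
clock: 7.0
tcp_pos: [0.4577, 0.0285, 0.0889]
tool_rot: [179.9, 0.0, 98.4]
contact_force: [0.2, 0.1, 8.3]
finger_gap: 0.0155
gripper_force: 59.4
tip [243.4 281.2]
sq [243.7 293.3]
ring [ 45.7 278.8]
win corner [275. 253.]
win corner [314. 310.]
win corner [211. 334.]
win corner [174. 276.]
```

View pics/s3.png

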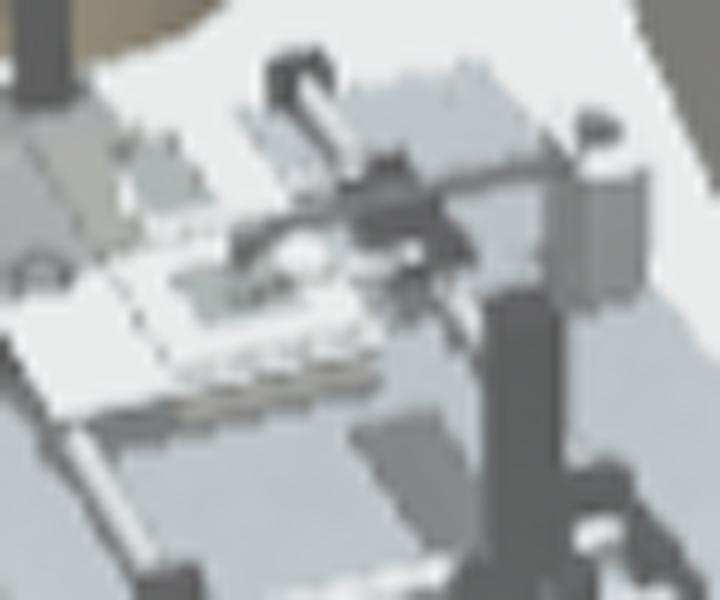

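```bash
python3 -m creep '{"commands": [[[0,0,0,0,50],[0,0,0,0,50],[0,0,0,0,50],[0,0,0,0,50],[0,0,-1,0,50],[0,0,-2,0,50],[0,0,-3.5,0,50],[2,0,-5,0,50],[4,0,-5,0,50],[6,0,-5,0,50],[8,0,-5,0,50],[10,0,-5,0,50],[12,0,-5,0,50],[12,0,-5,0,50],[12,0,-5,0,50]]]}'
python3 - <<'E'
from bench import ctrl
import cv2,numpy as np
from fit import *
p=np.load("p.npy")
a=np.mean([ctrl.read_camera("top")[0].astype(float) for _ in range(6)],0)
b=np.mean([ctrl.read_camera("side")[0].astype(float) for _ in range(6)],0)
np.savez("after.npz",top=a,side=b)
out=[]
for n,f,x0,y0 in(("top",a,318,184),("side",b,290,215)):
    w,h,s=(32,40,13) if n=="top" else (27,40,13)
    out.append(np.clip(cv2.resize(f[y0:y0+h,x0:x0+w],None,fx=s,fy=s,interpolation=cv2.INTER_CUBIC),0,255)[:,:,::-1])
    off={"top":p[9:11],"side":p[11:13]}[n]
    for nm,s3 in(("tip",(0,0,.0335)),("armend",(0,0,.05)),("sq",(0,0,.03)),("ring",(-.041,.0265,.028)),("1mm x",(0.001,0,.03)),("1mm y",(0,.001,.03))):
        print(n,nm,((proj(n,world(p,s3))+off-[x0,y0]+.5)*s-.5).round(1))
cv2.imwrite("pics/s4.png",np.hstack(out))
E
```

```text
clock: 8.8
tcp_pos: [0.4128, 0.3263, 0.2123]
tool_rot: [-179.9, 0.0, 98.6]
contact_force: [-0.6, -0.6, -0.4]
finger_gap: 0.0499
gripper_force: 0.0
top tip [241.5 255.6]
top armend [244.7 249.2]
top sq [240.8 256.9]
top ring [171.5 414.7]
top 1mm x [240.2 253.4]
top 1mm y [237.3 257.4]
side tip [263.7 239.7]
side armend [262.1 177.6]
side sq [264.1 252.7]
side ring [ 49.6 237. ]
side 1mm x [268.3 251.7]
side 1mm y [262.5 250.3][ WARN:0@26.044] global loadsave.cpp:1063 imwrite_ Unsupported depth image for selected encoder is fallbacked to CV_8U.
```

View pics/s4.png

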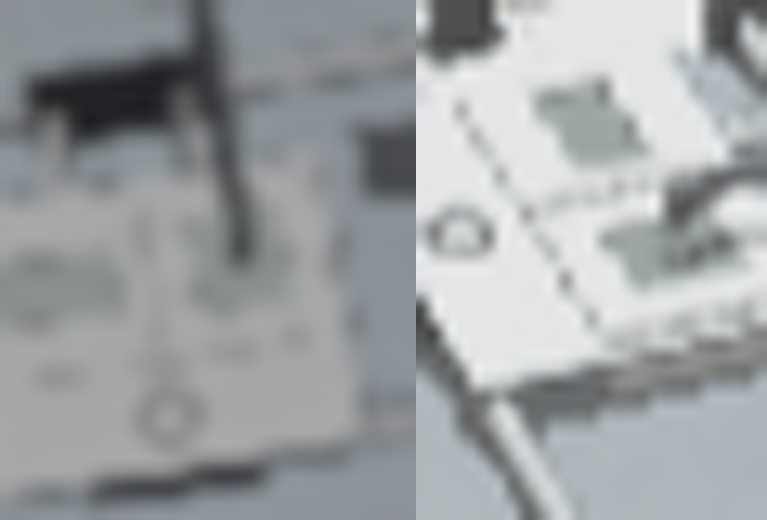

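The square window (centre ~(241,262)) sits under the needle tip (241,258) in the top panel: 1–2 mm off. Next is the shutter post.

```bash
python3 -m creep '{"commands": [[[-2,0.2,0,0.03,50],[-4,0.4,0,0.03,50],[-6,0.6,0,0.03,50],[-8,0.8,0,0.03,50],[-10,1,0,0.03,50],[-12,1.2,0,0.03,50],[-14,1.38,0,0.03,50],[-16,1.38,0,0.03,50],[-18,1.38,0,0.03,50],[-20,1.38,0,0.03,50],[-21,1.38,0,0.03,50],[-21,1.38,0,0.03,50],[-21,1.38,0,0.03,50],[-21,1.38,0,0.03,50],[-21,1.38,0,0.03,50],[-21,1.38,0,0.03,50]]]}'
```

```text
clock: 11.0
tcp_pos: [0.524, -0.1882, 0.2129]
tool_rot: [180.0, -0.0, 98.2]
contact_force: [0.0, 0.2, -0.6]
finger_gap: 0.0496
gripper_force: 0.0
```

```bash
python3 -m creep '{"commands": [[[0.05,0.05,1.5,0,50],[0.05,0.05,3,0,50],[0.05,0.05,4,0,50],[0.05,0.05,4.6,0,50],[0.05,0.05,5,0,50],[0.05,0.05,5,0,50],[0.05,0.05,5,0,50],[0.05,0.05,5,0,0],[0.05,0.05,5,0,0],[0.05,0.05,5,0,0],[0.05,0.05,5,0,0],[0.05,0.05,5,0,0],[0.05,0.05,5,0,0],[0.05,0.05,5,0,0],[0.05,0.05,5,0,0]]]}'
```

```text
clock: 12.5
tcp_pos: [0.5266, -0.1883, 0.0892]
tool_rot: [179.8, 0.1, 98.1]
contact_force: [2.3, 2.2, 5.6]
finger_gap: 0.014
gripper_force: 59.7
```

```bash
python3 -m creep '{"commands": [[[0,-0.2,0,0,0],[0,-0.4,0,0,0],[0,-0.6,0,0,0],[0,-0.8,0,0,0],[0,-1,0,0,0],[0,-1.2,0,0,0],[0,-1.4,0,0,0],[0,-1.58,0,0,0],[0,-1.58,0,0,0],[0,-1.58,0,0,0],[0,-1.58,0,0,0],[0,-1.58,0,0,0],[0,-1.58,0,0,0]]]}'
python3 - <<'E'
from bench import ctrl
import cv2,numpy as np
from fit import *
p=np.load("p.npy"); A=np.load("after.npz")
b=np.mean([ctrl.read_camera("side")[0].astype(float) for _ in range(6)],0)
t=np.mean([ctrl.read_camera("top")[0].astype(float) for _ in range(6)],0)
np.savez("fin.npz",side=b,top=t)
def crop(f,x0,y0,w,h,s):return np.clip(cv2.resize(f[y0:y0+h,x0:x0+w],None,fx=s,fy=s,interpolation=cv2.INTER_CUBIC),0,255)[:,:,::-1]
S=(312,250,40,30,10)
o1=np.vstack([crop(A["side"],*S),crop(b,*S)])
T=(362,185,20,30,10)
o2=np.vstack([crop(A["top"],*T),crop(t,*T)])
cv2.imwrite("pics/s5.png",np.hstack([o1,o2]).astype(np.uint8))
for n,(x0,y0,w,h,s) in(("side",S),("top",T)):
    off={"top":p[9:11],"side":p[11:13]}[n]
    for nm,s3 in(("fork",(-.017,-.151,.033)),("fork+5",(-.012,-.151,.033)),("fin",(-.017,-.145,.0285)),("fork y-5",(-.017,-.156,.033))):
        print(n,nm,((proj(n,world(p,s3))+off-[x0,y0]+.5)*s-.5).round(1))
E
```

```text
clock: 13.8
tcp_pos: [0.4886, -0.194, 0.0893]
tool_rot: [179.7, 0.1, 98.1]
contact_force: [6.8, 1.4, 4.4]
finger_gap: 0.014
gripper_force: 59.4
side fork [123.6 154.5]
side fork+5 [141.3 150. ]
side fin [115.3 154.9]
side fork y-5 [130.7 165.6]
top fork [157.6 168.2]
top fork+5 [155.2 154.9]
top fin [139.7 172.1]
top fork y-5 [170.9 166.1]
```

View pics/s5.png

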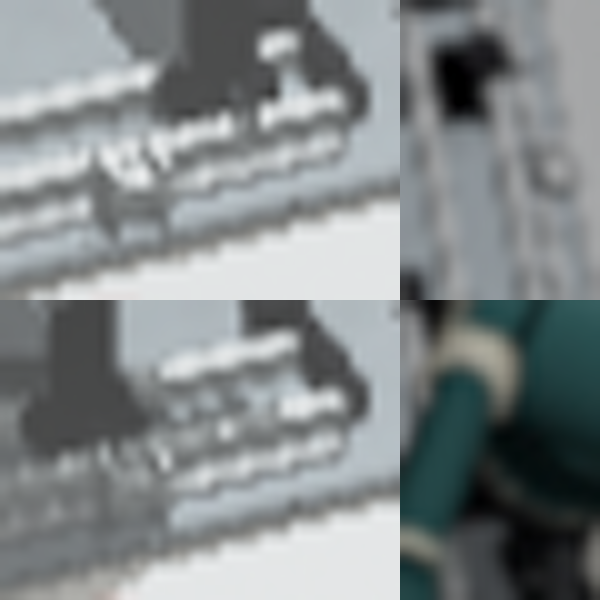

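Side panels: the fork's body is centred at x≈131, with bright prong tops near (115,158) and (160,150). The post has moved in front of it. Views are used up, so I'll check the alignment numerically.

Run:
```python
import numpy as np
from fit import *
p=np.load("p.npy"); A=np.load("after.npz"); F=np.load("fin.npz")
np.set_printoptions(linewidth=200)
print("cols",np.arange(318,334))
for nm,f in(("before",A["side"]),("now",F["side"])):
    print(nm)
    for y in range(262,276): print(y,f[y,318:334].mean(1).round().astype(int))
print("top cols",np.arange(368,384))
for y in range(193,211): print(y,A["top"][y,368:384].mean(1).round().astype(int))
P=lambda n,s:(proj(n,world(p,s))+{"top":p[9:11],"side":p[11:13]}[n]).round(2)
for fx in(-.022,-.017,-.012): print(fx,[(y,P("side",(fx,y,.033)),P("top",(fx,y,.033))) for y in(-.145,-.151,-.157)])
for z in (.028,.06,.1): print("post edges side z",z,[P("side",(.022-d+e,-.1295,z)) for d in(0,.0385) for e in(-.0075,.0075)])
for y in(252,256): print(y,A["side"][y,324:344].mean(1).astype(int),"|",F["side"][y,312:330].mean(1).astype(int))
```

```text
cols [318 319 320 321 322 323 324 325 326 327 328 329 330 331 332 333]
before
262 [118 131 150 152 150 143 168 171 166 151 140 121 170 174 190 192]
263 [151 163 182 183 180 169 185 186 171 209 204 198 227 214 204 198]
264 [185 171 194 183 205 195 216 217 171 226 219 201 200 158 134 121]
265 [209 196 218 169 225 227 203 212 140 191 214 136 123 123 129 120]
266 [228 220 206 138 195 224 176 202 186 118 194 133 116 139 173 168]
267 [200 176 139 118 118 196 211 227 229 150 132 144 164 189 216 194]
268 [123 122 122 115 109 128 182 198 200 151 137 166 180 185 189 141]
269 [114 138 155 117 109 126 136 123 123 122 128 138 150 151 149 149]
270 [164 190 207 130 108 121 124 124 119 113 124 149 185 187 187 186]
271 [187 186 189 125 105 114 116 119 113 106 120 181 184 180 177 172]
272 [146 151 150 142 107 107 148 148 145 141 124 167 165 161 146 134]
273 [169 189 176 173 141 119 174 172 165 160 125 132 127 134 124 124]
274 [184 184 161 165 158 136 146 136 128 132 118 125 126 131 138 148]
275 [165 162 152 139 128 134 120 127 126 132 130 156 159 192 195 195]
now
262 [ 74  74  75  77  77  75  74  74  
[... 2836 characters left out ...]
]))]
post edges side z 0.028 [array([331.88, 259.07]), array([337.05, 257.77]), array([318.46, 262.43]), array([323.72, 261.11])]
post edges side z 0.06 [array([331.88, 249.41]), array([337.11, 248.13]), array([318.3 , 252.73]), array([323.62, 251.43])]
post edges side z 0.1 [array([331.88, 236.99]), array([337.19, 235.74]), array([318.09, 240.26]), array([323.49, 238.98])]
252 [113 115 114 115 116 116  93  78  77  76  76  76  76  76  76  76  88  81  83  83] | [114 114 114 114 108  75  72  71  71  71  71 111 176 180 181 182 182 183]
256 [174 170 182 157 119  89  92  79  77  77  77  77  77  81  91 110 126 119  86  76] | [ 86  86  86  86  83  73  72  72  72  72  72 104 159 171 172 165 200 219]
```

Numbers: the fin shows at column ≈323 and the fork's middle, projected to the fin's y, at ≈324. The fin is therefore pulled about 3 mm too far, so I'll ease back by 2.75 mm and recheck.

```bash
python3 -m creep '{"commands": [[[0,0.05,0,0,0],[0,0.11,0,0,0],[0,0.11,0,0,0],[0,0.11,0,0,0],[0,0.11,0,0,0],[0,0.11,0,0,0]]]}'
python3 - <<'E'
import numpy as np
from bench import ctrl
A=np.load("after.npz")["side"]; F=np.load("fin.npz")["side"]
N=np.mean([ctrl.read_camera("side")[0].astype(float) for _ in range(6)],0)
np.set_printoptions(linewidth=200)
print("cols",np.arange(318,332))
for y in range(262,269): print(y,(100*N[y,318:332].mean(1)/A[y,318:332].mean(1)).astype(int),"| prev",(100*F[y,318:332].mean(1)/A[y,318:332].mean(1)).astype(int))
print(N[252,312:330].mean(1).astype(int))
E
```

```text
clock: 15.0
tcp_pos: [0.4912, -0.1936, 0.0892]
tool_rot: [179.7, 0.1, 98.1]
contact_force: [6.5, 2.3, 3.5]
finger_gap: 0.0137
gripper_force: 59.4
cols [318 319 320 321 322 323 324 325 326 327 328 329 330 331]
262 [63 56 49 48 51 53 44 43 47 61 81 95 75 73] | prev [62 56 49 50 51 52 44 43 48 71 82 95 78 73]
263 [49 45 41 40 42 47 45 47 64 65 68 71 76 76] | prev [49 45 41 41 45 45 47 47 64 67 69 71 70 76]
264 [40 43 45 51 62 51 41 58 76 74 70 70 84 98] | prev [40 43 45 51 64 45 58 59 76 73 70 70 76 97]
265 [57 60 59 70 74 59 43 64 86 74 74 93 99 99] | prev [61 61 59 70 74 48 66 68 86 75 90 97 99 99]
266 [71 69 71 87 75 68 66 65 72 93 77 95 99 99] | prev [ 75  70  71  87  75  60  68  68  72  92 100 100  99 100]
267 [ 76  79  93  98  95  72  67  67  69  83  98  80  99 101] | prev [ 77  79  93  98  95  72  67  67  69  83  98 100 100 101]
268 [ 99  98  99  98  98  99  77  71  74  84  98  75  99 100] | prev [ 99  99  99  98  98  99  77  71  74  85  98 100 100 101]
[112 113 114 114 114 108  75  72  71  71  71  71 110 175 181 182 182 183]
```

```bash
python3 -c "
from bench import ctrl
print(ctrl.sign_off())"
```

```text
the job is handed in; nothing more can be done
None
```

I handed the job in at about 15 s of the 51 s allowed. The ring was rested under the needle for over half a second. The square-window slide was then centred under it, about 1–2 mm off by the cameras. The shutter was pulled until its fin stood within about 1 mm of the fork's middle by my estimate, and the gripper is still holding it there; the sign-off gave no verdict.

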